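Build the test-sieve tower on the dispensary shaker

TASK

Build the small sieve tower on the shaker for the next herb sample: from the bottom up, the plain collecting pan seated in the shaker's socket, then the fine-mesh sieve, then the coarse-mesh sieve, then the lid with its knob up, every part fully seated in the one below. Leave the bottle and the two jars where they stand.

Things in the scene. Friction and masses are not known exactly. Their poses are not given: they have to be found in the camera images.
- pan_mid (a point): Collecting pan: open steel drum, plain solid floor, the lowest drum. 37 mm high in all: above, a straight drum 56 mm outside, 51 mm inside, 28 mm high, to grip; below, a 9 mm skirt tapering to 38 mm. Seated, the whole skirt is inside the part below and the drum's shoulder rests on its rim. Point: on the axis, 18.5 mm above the underside, z up. 90 g, upright at start.
- fine_mid (a point): Fine sieve: open steel drum, close wire mesh floor (3.5 mm pitch), middle height. 45 mm high in all: above, a straight drum 56 mm outside, 51 mm inside, 36 mm high, to grip; below, a 9 mm skirt tapering to 38 mm. Seated, the whole skirt is inside the part below and the drum's shoulder rests on its rim. Point: on the axis, 22.5 mm above the underside, z up. 90 g, upright at start.
- coarse_mid (a point): Coarse sieve: open steel drum, wide wire mesh floor (12 mm pitch), the tallest drum. 55 mm high in all: above, a straight drum 56 mm outside, 51 mm inside, 46 mm high, to grip; below, a 9 mm skirt tapering to 38 mm. Seated, the whole skirt is inside the part below and the drum's shoulder rests on its rim. Point: on the axis, 27.5 mm above the underside, z up. 110 g, upright at start.
- lid_knob (a point): Lid: steel disc 56 mm across, 5 mm thick, with an upright black knob (20 mm diameter, 28 mm high) to grip; below, a 9 mm skirt tapering to 38 mm. Seated, the skirt is inside the part below and the disc rests on its rim. Point: on the axis, half-way up the knob, 14 mm above the disc, 28 mm above the underside, z up. 80 g, knob up at start.
- shaker_seat (a point): Sieve shaker: fixed round white drive, 120 mm diameter, with a 90 mm aluminium plate on top that has a round socket, 51 mm wide, 12 mm deep, in its middle. Point: centre of the socket's mouth, level with the plate's top, 55 mm above the work surface, z up. The pan's 9 mm skirt goes into the socket, its shoulder resting on the plate.
- amber_bottle: Bystander: amber bottle with a white cap, 52 mm diameter, 110 mm high. Origin at the centre of its underside, z up.
- white_jar: Bystander: white plastic jar, 54 mm diameter, 50 mm high. Origin at the centre of its underside, z up.
- amber_jar: Bystander: amber jar with a black lid, 60 mm diameter, 75 mm high. Origin at the centre of its underside, z up.
Things that resemble listed ones, but are neither listed nor needed, are in the scene too. Leave any pink look-alike of the part that bears coarse_mid alone. What is shaped like the part that bears lid_knob but turquoise is not meant.

How it is judged (in metres and radians):
At the end, for the whole second after the job is handed in: From the bottom up: pan in the shaker's socket, fine sieve in the pan, coarse sieve in the fine sieve, lid in the coarse sieve; each centred within 4 mm on the one below, at its seated height within 3 mm, upright within 0.07 rad, at rest and released (horizontal distance between pan_mid and shaker_seat below 0.004 m and z of pan_mid in the frame of shaker_seat between 0.0065 and 0.0125 m and horizontal distance between fine_mid and pan_mid below 0.004 m and z of fine_mid in the frame of pan_mid between 0.029 and 0.035 m and horizontal distance between coarse_mid and fine_mid below 0.004 m and z of coarse_mid in the frame of fine_mid between 0.038 and 0.044 m and horizontal distance between lid_knob and coarse_mid below 0.004 m and z of lid_knob in the frame of coarse_mid between 0.0435 and 0.0495 m and angle between each of pan_mid, fine_mid, coarse_mid, lid_knob's own z axis and vertical below 0.07 rad and linear speed of each of pan, fine, coarse, lid below 0.02 m/s and angular speed of each of pan, fine, coarse, lid below 0.2 rad/s); the robot touches nothing.
It fails at once if the amber bottle, white jar or amber jar is shifted by more than 25 mm (distance of any of amber_bottle, white_jar, amber_jar from where it was at the start of the episode above 0.025 m).
It also fails if it takes over 120 s, if anything falls off the work surface, if the arm or the gripper's body presses on something with over 40 N, if the wrist force passes 120 N, or if a joint passes its speed limit or range.

ROBOT

A 6-joint arm with a two-finger parallel gripper is mounted at the origin on the work surface. World frame = base frame: x ahead of the robot, y to its left, z up, the work surface at z = 0. Lengths are in mm, angles in rad, forces in N, time in s.
With the tool pointing down it reaches from about 350 to 950 mm from the base axis. Payload 17.4 kg.
Tool frame: the origin (TCP) lies at the very end of the fingers, on their centre line; the grasp point (between the pads) lies behind it (arm.pinch_z is the x of the grasp point in the tool frame, in mm); x points along the fingers, y is the direction in which the jaws open and shut, and the axes are right-handed (so a half turn about x gives the same grasp; the last joint's range is limited). The gripper opens to 93 mm and grips with 3 to 60 N. Pads are 15 mm wide; open, the fingers measure 128 mm over their backs; the gripper's body (75 mm by 188 mm) begins 65 mm behind the grasp point.
Start: joints at [-1.349, 0.116, 1.442, -0, 1.584, -0.038], TCP at [173.389, -652.356, 218.646] pointing down, gripper open.
Joint ranges: [-2.83, 2.83], [-0.83, 2.19], [0.07, 2.5], [-1.14, 4.28], [0.01, 3], [-2.97, 2.97]. Speed limits (rad/s): [1.89, 1.89, 2.22, 3.14, 3.14, 3.14].

INTERFACE

Orientations are given as a rotation vector (axis times angle).
In Python, from workcell import observe, eyes, finish_job, arm gives the robot as it stands.
- The arm moves only by the tool jog_arm, never from a script. Its argument "moves" is one flat list of numbers, 7 for each row, row after row: the closure, from -1 (fully open) to 1 (shut), so that 0 is half open, then the shift along the tool's x, y, z each as a share of 750 mm, from -1 to 1, then the turn, a rotation vector about the tool's x, y, z each as a share of pi/4 rad, from -1 to 1. In form: [grip, x, y, z, ax, ay, az, grip, x, y, z, ax, ay, az, ...]. A call has 1 to 12 rows; each row shifts and turns the commanded pose from where the row before left it, along the tool's axes as they then stand; what a row does not reach is not made up. A row lasts 1/10 s, in which the tool goes at most 50 mm and 8.59 degrees, less where a joint would pass 70% of its speed; a pose out of reach is approached as far as the arm can. A call with a number of a shift or a turn outside -1 to 1 is refused whole. A call with a gripper value outside its range is refused whole. The fingers move at their own pace and stop on an object; "newtons" is the grip in N (left out, the last holds). Time passes only in rows, so rows that do not move let the fingers close. It gives the time, the measured TCP pose, the force and the opening at its end, in the units of the state.
- observe(): the state, without advancing time (a new reading comes with each control period).
- eyes.read_camera(name): name is "scene" or "top"; returns (picture, depth): 400x640x3 uint8, red, green, blue; 400x640 float32, mm along the optical axis (not along the pixel's ray), 0 where there is no reading.
- eyes.camera_model(name): a dict with "fx", "fy", "cx", "cy" (pixels), "dist" ([k1, k2, p1, p2, k3] as OpenCV has them; the pictures are not rectified), "camera_from_world" (4x4, takes a point from world to camera coordinates). Camera axes: x right, y down, z forward; pixel columns grow to the right and rows downward; lengths in mm; the calibration is good to about 2 mm. A picture is of the moment at which its call begins. camera_model takes no time and is no camera call.
- finish_job(): hands the job in, once; it reports no verdict.
The state is a dict: "time_s": time; "qpos": joint angles; "dq": joint speeds; "effort": joint torques, N m; "position": TCP position; "tcp_rot": TCP orientation; "force": force on the tool from outside, world axes, zero at the start; "ft_torque": the same for the moment, N m; "opening": finger opening in mm.
Only numpy, scipy, OpenCV 4.12 (cv2) and the standard library are available. Lean on these libraries where they do the work, as an engineer would, in place of code of your own. Each camera call takes 0.05 s, during which the arm holds its last target. There are 200 camera calls.

## Working session

There is one attempt and no reset: what is moved stays moved. The work goes in short steps, Python scripts to look and compute and a tool call to move; the robot and the scene stay as the last step left them, time stands still between calls to the robot, and variables do not carry over. Pictures are saved under pics/ and viewed, about 12 in all and at most 16, crops included, and the job is handed in when it is done.

Besides the shell and the picture viewer there is one more tool, called after "Emit:" by a JSON object that holds its "api" and its "payload", one argument or row to a line. jog_arm: Moves the arm, as the interface text tells. Its arguments: {"type":"object","properties":{"moves":{"type":"array","items":{"type":"number","minimum":-1,"maximum":1}},"newtons":{"type":"number"}},"required":["moves"]}

```bash
mkdir -p pics; ls; python3 - <<'E'
from workcell import observe, eyes, arm
import cv2
print(observe()); print(arm.pinch_z,[a for a in dir(arm) if a[0]!='_'])
for n in("scene","top"):
    p,d=eyes.read_camera(n); cv2.imwrite(f"pics/{n}0.png",cv2.cvtColor(p,cv2.COLOR_RGB2BGR))
    m=eyes.camera_model(n); print(n,m)
E
```

```text
pics
{'time_s': 0.0, 'qpos': array([-1.34878320e+00,  1.16454421e-01,  1.44222096e+00,  1.87528770e-05,
        1.58397429e+00, -3.77858569e-02]), 'dq': array([-0.00114524,  0.00064876,  0.00156366,  0.00041289,  0.00185322,
       -0.00162857]), 'effort': array([-8.88431641e-04, -7.21263957e+01, -6.22607875e+01,  7.79638882e-02,
        2.39289540e-02, -9.12850510e-05]), 'position': array([ 173.36395666, -652.16767677,  217.95396611]), 'tcp_rot': array([ 2.08323038,  0.27326153, -2.08339542]), 'force': array([0.33100022, 0.06796829, 0.06015448]), 'ft_torque': array([-0.00976853, -0.00479402, -0.0041012 ]), 'opening': 92.79942300357594}
-18.8 ['Unreachable', 'pinch_z']
scene {'fx': 458.2774258786523, 'fy': 458.2774258786523, 'cx': 316.6120525860221, 'cy': 195.07808673628725, 'dist': array([-0.10102554,  0.        ,  0.        ,  0.        ,  0.        ]), 'camera_from_world': array([[ 3.67662513e-01,  9.29901898e-01,  1.03313184e-02,
        -2.48106150e+02],
       [ 7.83848784e-01, -3.03900198e-01, -5.41503235e-01,
        -4.38653563e+02],
       [-5.00405197e-01,  2.07188632e-01, -8.40635183e-01,
         1.50854879e+03],
       [ 0.00000000e+00,  0.00000000e+00,  0.00000000e+00,
         1.00000000e+00]])}
top {'fx': 361.3931207933789, 'fy': 361.3931207933789, 'cx': 317.92402857408933, 'cy': 202.10562153543535, 'dist': array([-0.06589154,  0.        ,  0.        ,  0.        ,  0.        ]), 'camera_from_world': array([[ 4.01940647e-03, -9.99988239e-01,  2.71414272e-03,
         7.35303446e+00],
       [-9.92724866e-01, -4.31680151e-03, -1.20327491e-01,
         6.00223420e+02],
       [ 1.20337792e-01, -2.21075188e-03, -9.92730542e-01,
         7.45247433e+02],
       [ 0.00000000e+00,  0.00000000e+00,  0.00000000e+00,
         1.00000000e+00]])}
```

View pics/scene0.png

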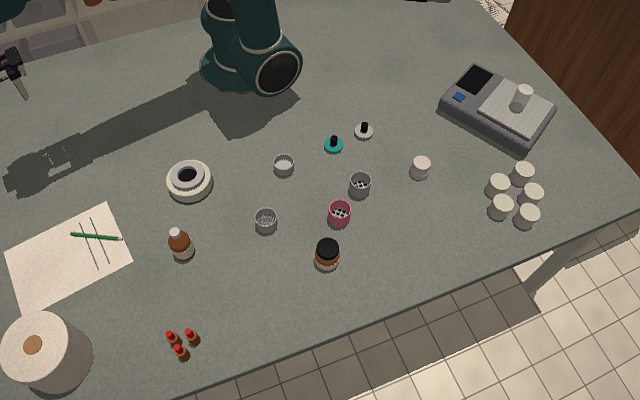

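View pics/top0.png

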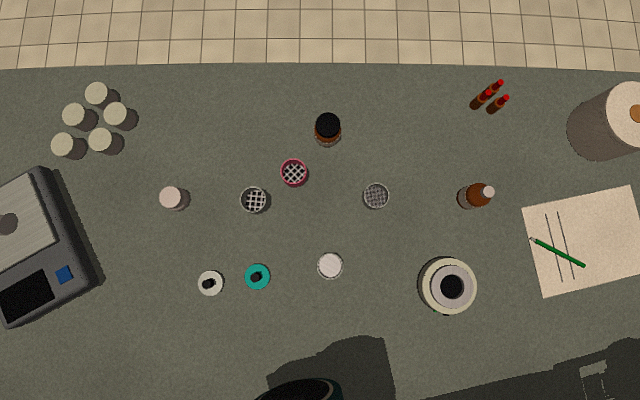

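The top view shows these:
- Candidates for coarse: grey wide mesh (254,200), which I choose, and pink (293,172), the look-alike.
- Candidates for lid: white/steel (210,283), which I choose, and turquoise (257,277), excluded.
- Candidates for fine and pan: close mesh (376,196) is fine. Plain (330,265) is the pan. The white jar (172,197) is solid on top.
- Shaker: (452,287).

Next I'll measure and check a close crop.

```bash
cat > h.py <<'E'
import numpy as np, cv2
from workcell import observe, eyes
def cloud(n):
    p,d=eyes.read_camera(n); m=eyes.camera_model(n)
    K=np.array([[m['fx'],0,m['cx']],[0,m['fy'],m['cy']],[0,0,1]])
    v,u=np.mgrid[:400,:640]
    r=cv2.undistortPoints(np.dstack([u,v]).reshape(-1,1,2).astype(float),K,np.array(m['dist'])).reshape(400,640,2)
    r=np.dstack([r,np.ones((400,640))])
    T=m['camera_from_world']; R,t=T[:3,:3],T[:3,3]
    W=(r*d[...,None]-t)@R
    o=-R.T@t; D=r@R
    return p,d,W,o,D
def plane(o,D,z): return o+D*((z-o[2])/D[...,2])[...,None]
def circ(pts):  # algebraic circle fit
    A=np.c_[pts,np.ones(len(pts))]; s=np.linalg.lstsq(A,(pts**2).sum(1),rcond=None)[0]
    c=s[:2]/2; return c,np.sqrt(s[2]+c@c)
def rim(n,px,z,half,cl=None):
    p,d,W,o,D=cl or cloud(n)
    P=plane(o,D,z)
    m=np.zeros((400,640),bool); u,v=px; m[v-half:v+half+1,u-half:u+half+1]=1
    m&=(abs(W[...,2]-z)<5)&(d>0)
    q=P[m][:,:2].astype(np.float32)
    c,r=cv2.minEnclosingCircle(q); h=cv2.convexHull(q)[:,0]
    return np.array(c).round(1),round(r,1),*[np.round(a,1) for a in circ(h.astype(float))],m.sum(),round(float(np.median(W[...,2][m])),1)
E
python3 - <<'E'
from h import *
S={'pan':(37,(330,265),(283,160)),'fine':(45,(376,196),(265,215)),'coarse':(55,(254,200),(360,180)),'lid':(14,(210,283),(363,131)),'knob':(42,(207,285),(364,126)),'seat':(55,(452,287),(187,176))}
for i,n in enumerate(("top","scene")):
    cl=cloud(n)
    for k,s in S.items(): print(n,k,rim(n,s[1+i],s[0],32 if k=='seat' else 18,cl))
    if i==0:
        c=cl[0][155:310,185:500]; cv2.imwrite('pics/c1.png',cv2.cvtColor(cv2.resize(c,None,fx=2.5,fy=2.5,interpolation=2),4))
E
```

```text
top pan (array([464.4, -14.8]), 27.6, array([463.3, -14.8]), np.float64(26.8), np.int64(93), 37.4)
top fine (array([ 614.4, -114.3]), 28.2, array([ 614.3, -114.6]), np.float64(27.7), np.int64(111), 44.6)
top coarse (array([603.3, 147.6]), 28.0, array([603.4, 148.1]), np.float64(27.5), np.int64(108), 54.2)
top lid (array([424.5, 245.2]), 27.9, array([424.6, 245.2]), np.float64(27.4), np.int64(416), 14.3)
top knob (array([423.8, 244.3]), 9.7, array([424. , 244.8]), np.float64(9.1), np.int64(66), 42.3)
top seat (array([ 422.3, -268.3]), 45.8, array([ 422.8, -268.6]), np.float64(44.7), np.int64(1039), 55.2)
scene pan (array([466. , -15.9]), 30.2, array([465.4, -16. ]), np.float64(28.4), np.int64(88), 35.7)
scene fine (array([ 617. , -116.4]), 29.5, array([ 616.7, -115.8]), np.float64(28.1), np.int64(99), 44.1)
scene coarse (array([606.2, 147.8]), 30.3, array([606.2, 148.8]), np.float64(28.7), np.int64(91), 53.7)
scene lid (array([425.4, 245.7]), 29.1, array([425., 246.]), np.float64(28.1), np.int64(174), 14.3)
scene knob (array([426.8, 244.7]), 11.7, array([426.9, 245.4]), np.float64(11.0), np.int64(35), 41.6)
scene seat (array([ 423.7, -269.2]), 47.0, array([ 424.3, -268.7]), np.float64(45.3), np.int64(538), 55.4)
```

View pics/c1.png

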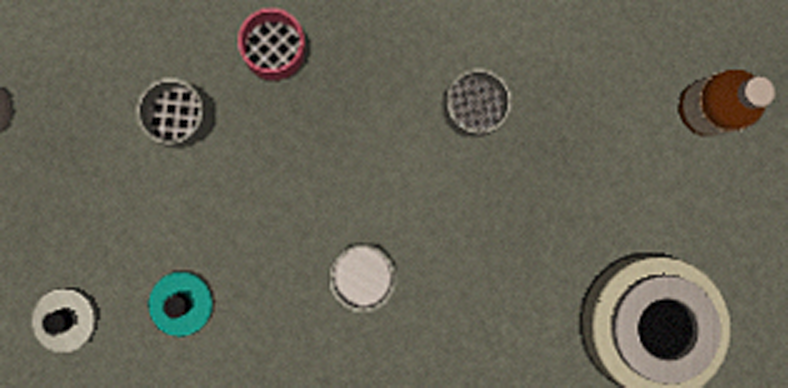

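```bash
cat >> h.py <<'E'
from scipy.spatial.transform import Rotation as Ro
def go(*target):
    s=observe(); R=Ro.from_rotvec(s['tcp_rot']).as_matrix(); d=np.array(target)-s['position']
    print('pos',s['position'].round(1),'t',s['time_s'],'op',s['opening'].round(1),'F',s['force'].round(1)); print('tool shift mm',(R.T@d).round(1),'share',(R.T@d/750).round(4))
    return R
E
python3 - <<'E'
from h import *
R=go(464.7,-15.3,120); print(R.round(3)); 
print('align turn share', ((Ro.from_matrix(R).inv()*Ro.from_matrix([[0,0,1],[0,1,0],[-1,0,0]])).as_rotvec()/(np.pi/4)).round(4))
E
```

```text
Traceback (most recent call last):
  File "h.py", line 28, in go
    print('pos',s['position'].round(1),'t',s['time_s'],'op',s['opening'].round(1),'F',s['force'].round(1)); print('tool shift mm',(R.T@d).round(1),'share',(R.T@d/750).round(4))
                                                            ^^^^^^^^^^^^^^^^^^
AttributeError: 'float' object has no attribute 'round'
```

```bash
sed -i "s/s\['opening'\].round(1)/round(s['opening'],1)/" h.py
python3 - <<'E'
from h import *
R=go(464.7,-15.3,120); print(R.round(3)); 
print('align turn share', ((Ro.from_matrix(R).inv()*Ro.from_matrix([[0,0,1],[0,1,0],[-1,0,0]])).as_rotvec()/(np.pi/4)).round(4))
E
```

```text
pos [ 173.4 -652.2  218.2] t 0.2 op 93.2 F [ 0.1 -0.6 -0.7]
tool shift mm [  98.6 -540.6 -445.2] share [ 0.1314 -0.7209 -0.5936]
[[-0.     0.257 -0.966]
 [ 0.001 -0.966 -0.257]
 [-1.    -0.001 -0.   ]]
align turn share [-3.6692e+00 -1.4000e-03  2.0000e-04]
```

Emit:
{"api": "jog_arm", "payload": {
  "moves": [-1,0,0,0,0.1655,0,0,-1,0,0,0,0.1655,0,0,-1,0,-0.0566,-0.0259,0,0,0,-1,0,-0.0566,-0.0259,0,0,0,-1,0,-0.0566,-0.0259,0,0,0,-1,0,-0.0566,-0.0259,0,0,0,-1,0,-0.0566,-0.0259,0,0,0,-1,0,-0.0566,-0.0259,0,0,0,-1,0,-0.0566,-0.0259,0,0,0,-1,0,-0.0566,-0.0259,0,0,0,-1,0,-0.0566,-0.0259,0,0,0,-1,0,-0.0566,-0.0259,0,0,0],
  "newtons": 15
}}

```text
time_s: 1.4
position: [367.9, -226.1, 218.8]
tcp_rot: [-2.222, 0.001, 2.221]
force: [1.0, -1.0, -0.2]
opening: 93.1
```

Emit:
{"api": "jog_arm", "payload": {
  "moves": [-1,0.02,-0.0566,-0.0259,0,0,0,-1,0.02,-0.0566,-0.0259,0,0,0,-1,0.02,-0.0566,-0.0259,0,0,0,-1,0.03,-0.0566,-0.0259,0,0,0,-1,0.03,-0.0566,-0.0259,0,0,0,-1,0,0,0,0,0,0,-1,0,0,0,0,0,0]
}}

```text
time_s: 2.1
position: [463.3, -17.9, 129.8]
tcp_rot: [2.219, 0.002, -2.222]
force: [-0.1, -0.5, 1.5]
opening: 93.4
```

```bash
python3 - <<'E'
from h import *
R=go(464.7,-15.3,12); print(R.round(3))
E
```

```text
pos [463.3 -17.9 129.8] t 2.1 op 93.4 F [-0.1 -0.5  1.5]
tool shift mm [117.8  -2.6  -1.5] share [ 0.157  -0.0034 -0.002 ]
[[-0.001  0.002 -1.   ]
 [-0.    -1.    -0.002]
 [-1.     0.     0.001]]
```

Emit:
{"api": "jog_arm", "payload": {
  "moves": [-1,0.05,-0.0034,-0.002,0,0,0,-1,0.05,0,0,0,0,0,-1,0.04,0,0,0,0,0,-1,0.017,0,0,0,0,0,-1,0,0,0,0,0,0,1,0,0,0,0,0,0,1,0,0,0,0,0,0,1,0,0,0,0,0,0,1,0,0,0,0,0,0,1,0,0,0,0,0,0,1,0,0,0,0,0,0]
}}

```text
time_s: 3.2
position: [465.2, -16.0, 12.8]
tcp_rot: [-2.222, -0.0, 2.221]
force: [0.2, 0.4, 3.6]
opening: 55.7
```

Emit:
{"api": "jog_arm", "payload": {
  "moves": [1,-0.03,0,0,0,0,0,1,-0.05,0,0,0,0,0,1,-0.053,0,0,0,0,0,1,0,0.0561,0.0093,0,0,0,1,0,0.0561,0.0093,0,0,0,1,0,0.0561,0.0093,0,0,0,1,0,0.0561,0.0093,0,0,0,1,0,0.0561,0.0093,0,0,0,1,0,0.0561,0.0093,0,0,0,1,0,0,0,0,0,0,1,0,0,0,0,0,0]
}}

```text
time_s: 4.3
position: [422.7, -269.0, 111.8]
tcp_rot: [-2.219, 0.001, 2.221]
force: [-0.1, 1.3, -1.2]
opening: 55.8
```

```bash
python3 - <<'E'
from h import *
R=go(423.3,-268.6,64)
for n in("top","scene"):
    p=eyes.read_camera(n)[0]
    u,v=(452,270) if n=='top' else (187,150)
    c=p[v-60:v+60,u-75:u+75]; cv2.imwrite(f'pics/h_{n}.png',cv2.cvtColor(cv2.resize(c,None,fx=3,fy=3),4))
a,b=[cv2.imread(f'pics/h_{n}.png') for n in("top","scene")]
cv2.imwrite('pics/h.png',cv2.resize(np.hstack([a,b]),(800,320)))
E
```

```text
pos [ 422.7 -269.   111.8] t 4.3 op 55.8 F [-0.1  1.3 -1.2]
tool shift mm [47.8 -0.3 -0.6] share [ 0.0638 -0.0005 -0.0008]
```

View pics/h.png

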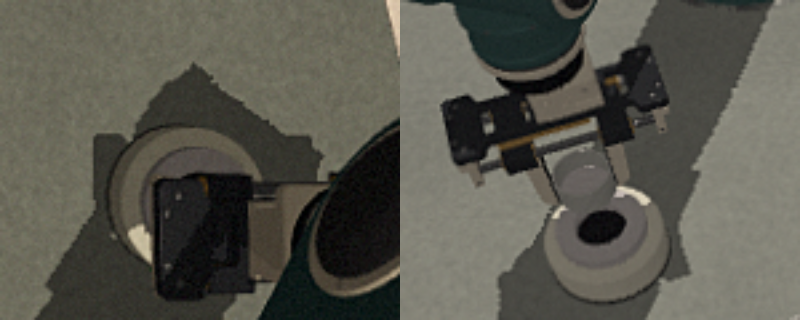

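The left crop is hidden by the gripper. The right one (scene) shows the pan upright between the fingers at about (583,175), above the socket. I'll lower it.

Emit:
{"api": "jog_arm", "payload": {
  "moves": [1,0.03,-0.0005,-0.0008,0,0,0,1,0.026,0,0,0,0,0,1,0.006,0,0,0,0,0,1,0.004,0,0,0,0,0,1,0.003,0,0,0,0,0,1,0,0,0,0,0,0]
}}

```text
time_s: 5.0
position: [424.0, -268.1, 61.1]
tcp_rot: [2.222, -0.0, -2.22]
force: [0.3, 0.1, -0.8]
opening: 55.4
```

Emit:
{"api": "jog_arm", "payload": {
  "moves": [1,0.0015,0,0,0,0,0,1,0.0015,0,0,0,0,0,1,0,0,0,0,0,0]
}}

```text
time_s: 5.3
position: [423.9, -268.3, 58.8]
tcp_rot: [2.222, -0.001, -2.221]
force: [-0.2, 1.1, 3.1]
opening: 55.6
```

Emit:
{"api": "jog_arm", "payload": {
  "moves": [-1,0,0,0,0,0,0,-1,0,0,0,0,0,0,-1,0,0,0,0,0,0,-1,0,0,0,0,0,0,-1,-0.05,0,0,0,0,0,-1,-0.06,0,0,0,0,0,-1,0,-0.034,-0.0426,0,0,0,-1,0,-0.034,-0.0426,0,0,0,-1,0,-0.034,-0.0426,0,0,0,-1,0,-0.034,-0.0426,0,0,0,-1,0,-0.034,-0.0426,0,0,0,-1,0,-0.034,-0.0426,0,0,0]
}}

```text
time_s: 6.5
position: [616.6, -113.9, 140.6]
tcp_rot: [2.221, -0.0, -2.221]
force: [0.3, -1.3, 0.4]
opening: 93.1
```

```bash
python3 - <<'E'
from h import *
for n,px in(("top",(449,283)),("scene",(186,160))):
    cl=cloud(n); print(rim(n,px,83,24,cl))
    u,v=px; cv2.imwrite(f'pics/p_{n}.png',cv2.cvtColor(cv2.resize(cl[0][v-40:v+40,u-50:u+50],None,fx=4,fy=4),4))
cv2.imwrite('pics/p.png',np.hstack([cv2.imread(f'pics/p_{n}.png') for n in("top","scene")]))
go(615.5,-115.2,14)
E
```

```text
Traceback (most recent call last):
  File "h.py", line 23, in rim
    c,r=cv2.minEnclosingCircle(q); h=cv2.convexHull(q)[:,0]
                                     ~~~~~~~~~~~~~~~~~^^^^^
TypeError: 'NoneType' object is not subscriptable
```

```bash
python3 - <<'E'
from h import *
for n,px in(("top",(449,283)),("scene",(186,160))):
    cl=cloud(n)
    try: print(rim(n,px,83,24,cl))
    except Exception as e: print(n,'none')
    u,v=px; cv2.imwrite(f'pics/p_{n}.png',cv2.cvtColor(cv2.resize(cl[0][v-40:v+40,u-50:u+50],None,fx=4,fy=4),4))
cv2.imwrite('pics/p.png',np.hstack([cv2.imread(f'pics/p_{n}.png') for n in("top","scene")]))
go(615.5,-115.2,14)
E
```

```text
top none
(array([ 423.9, -268.2]), 30.3, array([ 423.9, -268. ]), np.float64(28.4), np.int64(99), 82.0)
pos [ 616.4 -113.7  140. ] t 6.65 op 93.0 F [ 0.3 -0.4  0.8]
tool shift mm [126.    1.5   0.8] share [0.168 0.002 0.001]
```

View pics/p.png

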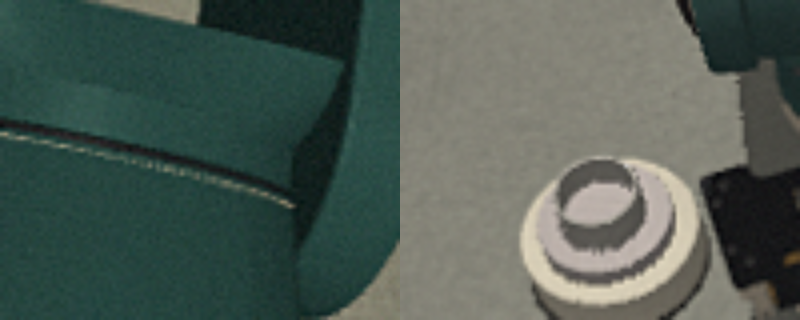

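The top view is blocked by the arm. The scene view shows the pan seated and upright at (600,205) in the crop. It measures within 1 mm of the seat, with its rim at about 82 to 83 mm. Next is the fine sieve.

Emit:
{"api": "jog_arm", "payload": {
  "moves": [-1,0.05,0.002,0.001,0,0,0,-1,0.05,0,0,0,0,0,-1,0.04,0,0,0,0,0,-1,0.028,0,0,0,0,0,-1,0,0,0,0,0,0,1,0,0,0,0,0,0,1,0,0,0,0,0,0,1,0,0,0,0,0,0,1,0,0,0,0,0,0,1,0,0,0,0,0,0,1,0,0,0,0,0,0]
}}

```text
time_s: 7.75
position: [614.9, -116.6, 15.3]
tcp_rot: [-2.222, 0.0, 2.221]
force: [-0.6, 0.9, 5.2]
opening: 56.5
```

Emit:
{"api": "jog_arm", "payload": {
  "moves": [1,-0.04,0,0,0,0,0,1,-0.06,0,0,0,0,0,1,-0.06,0,0,0,0,0,1,-0.02,0,0,0,0,0,1,0,0.0339,0.0426,0,0,0,1,0,0.0339,0.0426,0,0,0,1,0,0.0339,0.0426,0,0,0,1,0,0.0339,0.0426,0,0,0,1,0,0.0339,0.0426,0,0,0,1,0,0.0339,0.0426,0,0,0,1,0,0,0,0,0,0,1,0,0,0,0,0,0]
}}

```text
time_s: 8.95
position: [422.5, -269.6, 149.3]
tcp_rot: [-2.22, 0.002, 2.22]
force: [0.4, 0.4, -1.3]
opening: 56.9
```

```bash
python3 - <<'E'
from h import *
go(423.9,-268.3,96)
print(rim("scene",(187,125),182,30) if 0 else '')
E
```

```text
pos [ 422.5 -269.6  149.3] t 8.95 op 56.9 F [ 0.4  0.4 -1.3]
tool shift mm [53.3 -1.2 -1.4] share [ 0.0711 -0.0017 -0.0019]
```

Emit:
{"api": "jog_arm", "payload": {
  "moves": [1,0.04,-0.0012,-0.0012,0,0,0,1,0.025,0,0,0,0,0,1,0.006,0,0,0,0,0,1,0.004,0,0,0,0,0,1,0.003,0,0,0,0,0,1,0,0,0,0,0,0]
}}

```text
time_s: 9.55
position: [424.3, -268.3, 91.8]
tcp_rot: [2.222, -0.0, -2.22]
force: [-0.1, -0.1, -1.4]
opening: 56.5
```

Emit:
{"api": "jog_arm", "payload": {
  "moves": [1,0.0015,0,0,0,0,0,1,0.0015,0,0,0,0,0,1,0.0007,0,0,0,0,0,1,0,0,0,0,0,0]
}}

```text
time_s: 9.95
position: [423.9, -268.5, 89.4]
tcp_rot: [2.222, -0.001, -2.221]
force: [-4.9, 2.9, 7.7]
opening: 56.5
```

Emit:
{"api": "jog_arm", "payload": {
  "moves": [-1,0,0,0,0,0,0,-1,0,0,0,0,0,0,-1,0,0,0,0,0,0,-1,0,0,0,0,0,0,-1,-0.05,0,0,0,0,0,-1,-0.06,0,0,0,0,0,-1,0,-0.0556,-0.0241,0,0,0,-1,0,-0.0556,-0.0241,0,0,0,-1,0,-0.0556,-0.0241,0,0,0,-1,0,-0.0556,-0.0241,0,0,0,-1,0,-0.0556,-0.0241,0,0,0,-1,0,-0.0556,-0.0241,0,0,0]
}}

```text
time_s: 11.15
position: [532.8, -16.2, 171.1]
tcp_rot: [-2.222, 0.0, 2.221]
force: [1.1, -0.7, 0.3]
opening: 93.3
```

Emit:
{"api": "jog_arm", "payload": {
  "moves": [-1,0,-0.0556,-0.0241,0,0,0,-1,0,-0.0556,-0.0241,0,0,0,-1,0,-0.0556,-0.0241,0,0,0,-1,0,-0.0556,-0.0241,0,0,0,-1,0.04,0,0,0,0,0,-1,0,0,0,0,0,0,-1,0,0,0,0,0,0]
}}

```text
time_s: 11.85
position: [604.3, 148.3, 140.9]
tcp_rot: [2.22, -0.001, -2.223]
force: [0.0, -1.7, 0.7]
opening: 93.7
```

```bash
cat > look.py <<'E'
from h import *
import sys
z=float(sys.argv[1]); cs=[]
for n,px in(("top",(447,280)),("scene",(186,150))):
    cl=cloud(n)
    try: print(n,rim(n,px,z,34,cl))
    except Exception as e: print(n,'none')
    u,v=px; cs.append(cv2.cvtColor(cv2.resize(cl[0][v-50:v+50,u-50:u+50],None,fx=4,fy=4),4))
cv2.imwrite(sys.argv[2],np.hstack(cs))
E
python3 look.py 119 pics/f.png; python3 -c "
from h import *
go(604.8,148.3,16)"
```

```text
top (array([ 423.3, -268.7]), 28.9, array([ 423.7, -269. ]), np.float64(28.0), np.int64(168), 118.6)
scene (array([ 425.8, -270.1]), 31.1, array([ 425. , -268.4]), np.float64(28.1), np.int64(107), 118.6)
pos [605.  148.  142.4] t 11.95 op 93.2 F [-0.   0.1  0.5]
tool shift mm [126.4  -0.3   0.3] share [ 0.1685 -0.0004  0.0004]
```

View pics/f.png

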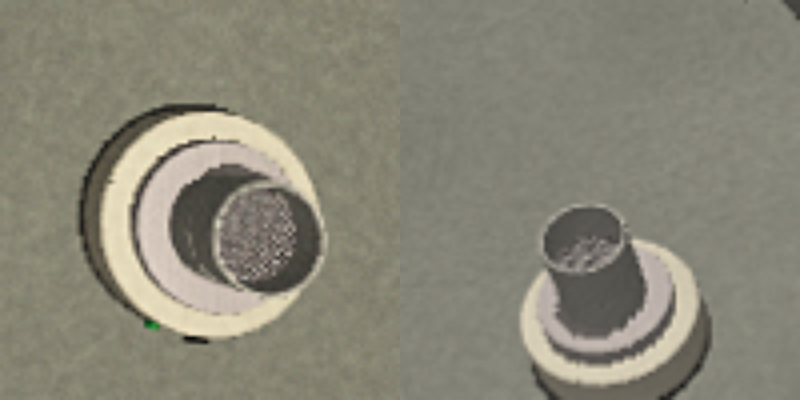

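The fine sieve is seated on the pan: crop (268,238) in the top view and (585,240) in the scene view, with its rim at 118.6 mm against 119 expected. Next is the coarse sieve.

Emit:
{"api": "jog_arm", "payload": {
  "moves": [-1,0.05,0,0,0,0,0,-1,0.05,0,0,0,0,0,-1,0.04,0,0,0,0,0,-1,0.028,0,0,0,0,0,-1,0,0,0,0,0,0,1,0,0,0,0,0,0,1,0,0,0,0,0,0,1,0,0,0,0,0,0,1,0,0,0,0,0,0,1,0,0,0,0,0,0,1,0,0,0,0,0,0]
}}

```text
time_s: 13.05
position: [604.9, 148.7, 15.4]
tcp_rot: [-2.222, -0.0, 2.221]
force: [-0.7, -0.3, 4.5]
opening: 55.1
```

Emit:
{"api": "jog_arm", "payload": {
  "moves": [1,-0.04,0,0,0,0,0,1,-0.064,0,0,0,0,0,1,-0.064,0,0,0,0,0,1,-0.064,0,0,0,0,0,1,0,0.0556,0.0241,0,0,0,1,0,0.0556,0.0241,0,0,0,1,0,0.0556,0.0241,0,0,0,1,0,0.0556,0.0241,0,0,0,1,0,0.0556,0.0241,0,0,0,1,0,0.0556,0.0241,0,0,0,1,0,0.0556,0.0241,0,0,0,1,0,0.0556,0.0241,0,0,0]
}}

```text
time_s: 14.25
position: [458.9, -186.3, 189.0]
tcp_rot: [2.222, -0.0, -2.221]
force: [0.6, -0.5, 0.0]
opening: 55.6
```

Emit:
{"api": "jog_arm", "payload": {
  "moves": [1,0,0.0556,0.0241,0,0,0,1,0,0.0556,0.0241,0,0,0,1,0,0,0,0,0,0,1,0,0,0,0,0,0]
}}

```text
time_s: 14.65
position: [423.4, -268.9, 188.8]
tcp_rot: [-2.22, 0.002, 2.22]
force: [1.4, -0.1, -1.4]
opening: 55.7
```

```bash
python3 -c "
from h import *
go(424,-268.5,130)"
```

```text
pos [ 423.4 -268.9  188.8] t 14.65 op 55.7 F [ 1.4 -0.1 -1.4]
tool shift mm [58.8 -0.4 -0.6] share [ 0.0784 -0.0005 -0.0008]
```

Emit:
{"api": "jog_arm", "payload": {
  "moves": [1,0.04,-0.0004,-0.0004,0,0,0,1,0.025,0,0,0,0,0,1,0.006,0,0,0,0,0,1,0.004,0,0,0,0,0,1,0.003,0,0,0,0,0,1,0,0,0,0,0,0]
}}

```text
time_s: 15.25
position: [424.6, -267.9, 131.1]
tcp_rot: [2.222, -0.0, -2.22]
force: [0.2, 0.4, -0.6]
opening: 55.4
```

Emit:
{"api": "jog_arm", "payload": {
  "moves": [1,0.002,0,0,0,0,0,1,0.002,0,0,0,0,0,1,0,0,0,0,0,0]
}}

```text
time_s: 15.55
position: [424.1, -268.0, 127.4]
tcp_rot: [-2.221, 0.0, 2.221]
force: [-0.3, -0.2, -0.9]
opening: 55.3
```

Emit:
{"api": "jog_arm", "payload": {
  "moves": [1,0.001,0,0,0,0,0,1,0.001,0,0,0,0,0,1,0.0007,0,0,0,0,0,1,0,0,0,0,0,0]
}}

```text
time_s: 15.95
position: [424.2, -268.0, 125.4]
tcp_rot: [-2.221, 0.0, 2.221]
force: [-0.5, -0.4, -1.4]
opening: 55.3
```

Emit:
{"api": "jog_arm", "payload": {
  "moves": [1,0.001,0,0,0,0,0,1,0,0,0,0,0,0]
}}

```text
time_s: 16.15
position: [424.3, -268.1, 125.4]
tcp_rot: [2.222, -0.0, -2.221]
force: [-2.5, 0.6, 7.4]
opening: 55.3
```

Emit:
{"api": "jog_arm", "payload": {
  "moves": [-1,0,0,0,0,0,0,-1,0,0,0,0,0,0,-1,0,0,0,0,0,0,-1,0,0,0,0,0,0,-1,-0.05,0,0,0,0,0,-1,-0.06,0,0,0,0,0,-1,0,-0.0622,0,0,0,0,-1,0,-0.0622,0,0,0,0,-1,0,-0.0622,0,0,0,0,-1,0,-0.0622,0,0,0,0,-1,0,-0.0622,0,0,0,0,-1,0,-0.0622,0,0,0,0]
}}

```text
time_s: 17.35
position: [423.8, 13.6, 207.4]
tcp_rot: [-2.222, 0.001, 2.22]
force: [1.8, 0.8, -0.6]
opening: 92.9
```

Emit:
{"api": "jog_arm", "payload": {
  "moves": [-1,0,-0.0622,0,0,0,0,-1,0,-0.0622,0,0,0,0,-1,0,-0.0622,0,0,0,0,-1,0,-0.0622,0,0,0,0,-1,0,-0.0622,0,0,0,0,-1,0,0,0,0,0,0,-1,0,0,0,0,0,0]
}}

```text
time_s: 18.05
position: [423.9, 245.8, 206.8]
tcp_rot: [2.219, 0.002, -2.221]
force: [-0.2, -0.9, -1.0]
opening: 93.0
```

```bash
python3 look.py 165 pics/g.png; python3 -c "
from h import *
go(425,245.2,17)"
```

```text
top (array([ 424.4, -266.9]), 29.0, array([ 424.7, -267.4]), np.float64(28.2), np.int64(133), 164.7)
scene (array([ 424.9, -267.9]), 30.4, array([ 424.7, -268.4]), np.float64(28.7), np.int64(128), 164.4)
pos [424.3 244.4 207.1] t 18.15 op 93.1 F [ 0.4  0.2 -1.4]
tool shift mm [190.1  -0.8  -0.7] share [ 0.2535 -0.0011 -0.0009]
```

View pics/g.png

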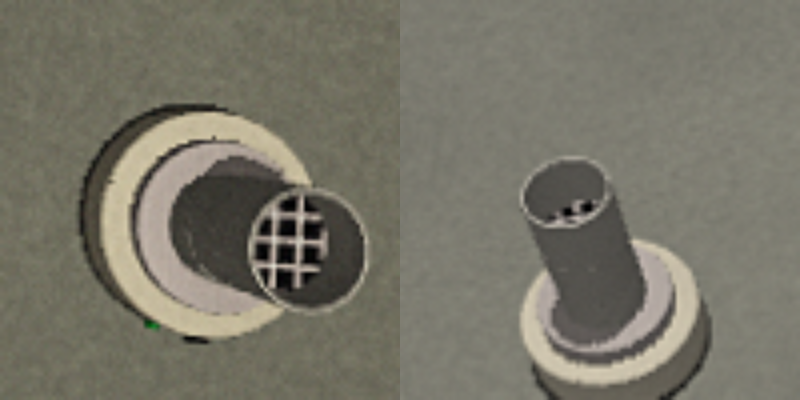

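The coarse sieve is seated and the tower is straight: crop (308,248) in the top view and (565,195) in the scene view, with its rim at 164.6 mm against 165 expected. Next is the white lid.

Emit:
{"api": "jog_arm", "payload": {
  "moves": [-1,0.06,-0.0005,-0.0009,0,0,0,-1,0.06,0,0,0,0,0,-1,0.06,0,0,0,0,0,-1,0.05,0,0,0,0,0,-1,0.022,0,0,0,0,0,1,0,0,0,0,0,0,1,0,0,0,0,0,0,1,0,0,0,0,0,0,1,0,0,0,0,0,0,1,0,0,0,0,0,0,1,0,0,0,0,0,0,1,0,0,0,0,0,0]
}}

```text
time_s: 19.35
position: [425.0, 245.6, 18.4]
tcp_rot: [-2.222, -0.0, 2.221]
force: [0.7, -0.1, -0.6]
opening: 41.4
```

Emit:
{"api": "jog_arm", "payload": {
  "moves": [1,0,0,0,0,0,0,1,0,0,0,0,0,0,1,0,0,0,0,0,0,1,0,0,0,0,0,0,1,0,0,0,0,0,0]
}}

```text
time_s: 19.85
position: [424.9, 245.5, 18.2]
tcp_rot: [-2.221, 0.0, 2.221]
force: [0.6, 0.4, -0.0]
opening: 19.6
```

Emit:
{"api": "jog_arm", "payload": {
  "moves": [1,0,0,0,0,0,0,1,-0.04,0,0,0,0,0,1,-0.062,0,0,0,0,0,1,-0.062,0,0,0,0,0,1,-0.062,0,0,0,0,0,1,-0.057,0,0,0,0,0,1,0,0.0622,0,0,0,0,1,0,0.0622,0,0,0,0,1,0,0.0622,0,0,0,0,1,0,0.0622,0,0,0,0,1,0,0.0622,0,0,0,0,1,0,0.0622,0,0,0,0]
}}

```text
time_s: 21.05
position: [424.3, -36.2, 230.6]
tcp_rot: [2.222, -0.0, -2.221]
force: [0.2, -0.7, -2.3]
opening: 19.9
```

Emit:
{"api": "jog_arm", "payload": {
  "moves": [1,0,0.0622,0,0,0,0,1,0,0.0622,0,0,0,0,1,0,0.0622,0,0,0,0,1,0,0.0622,0,0,0,0,1,0,0.0622,0,0,0,0,1,0,0,0,0,0,0,1,0,0,0,0,0,0]
}}

```text
time_s: 21.75
position: [424.5, -268.2, 229.9]
tcp_rot: [-2.219, 0.001, 2.221]
force: [0.3, 0.7, -0.4]
opening: 19.4
```

```bash
python3 look.py 225 pics/l.png; python3 -c "
from h import *
go(424.5,-268.1,180)"
```

```text
top (array([ 447.9, -254.9]), 0.0, array([ 223.9, -127.4]), np.float64(257.7), np.int64(1), 226.5)
scene (array([ 424.5, -266.9]), 29.0, array([ 423.9, -266.7]), np.float64(28.3), np.int64(187), 227.0)
pos [ 424.9 -266.9  230.4] t 21.85 op 19.6 F [ 0.5  1.1 -2.1]
tool shift mm [50.4  1.2  0.4] share [0.0672 0.0016 0.0005]
```

View pics/l.png

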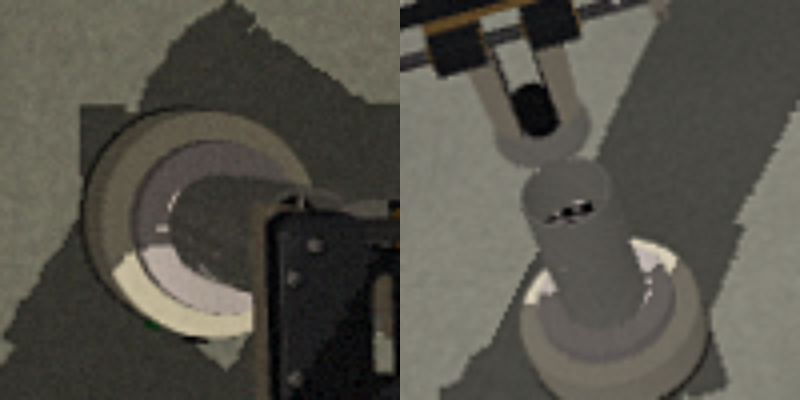

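The scene crop shows the lid held level at (545,135) above the coarse rim at (565,195). Lateral error is about 1 mm, so I'll lower it.

Emit:
{"api": "jog_arm", "payload": {
  "moves": [1,0.035,0.0006,0,0,0,0,1,0.02,0,0,0,0,0,1,0.008,0,0,0,0,0,1,0.004,0,0,0,0,0,1,0.003,0,0,0,0,0,1,0,0,0,0,0,0]
}}

```text
time_s: 22.45
position: [425.0, -268.1, 178.3]
tcp_rot: [2.222, -0.0, -2.221]
force: [0.0, 0.1, -1.0]
opening: 19.7
```

Emit:
{"api": "jog_arm", "payload": {
  "moves": [1,0.0015,0,0,0,0,0,1,0.0015,0,0,0,0,0,1,0,0,0,0,0,0]
}}

```text
time_s: 22.75
position: [424.8, -268.1, 175.7]
tcp_rot: [-2.221, 0.0, 2.221]
force: [0.7, -0.4, 0.6]
opening: 19.8
```

Emit:
{"api": "jog_arm", "payload": {
  "moves": [1,0.001,0,0,0,0,0,1,0.001,0,0,0,0,0,1,0,0,0,0,0,0]
}}

```text
time_s: 23.05
position: [424.8, -268.1, 174.2]
tcp_rot: [-2.221, 0.0, 2.221]
force: [0.8, -0.7, -0.7]
opening: 19.7
```

Emit:
{"api": "jog_arm", "payload": {
  "moves": [1,0.0007,0,0,0,0,0,1,0.0007,0,0,0,0,0,1,0,0,0,0,0,0]
}}

```text
time_s: 23.35
position: [425.1, -268.2, 174.0]
tcp_rot: [2.222, -0.001, -2.22]
force: [-1.8, 0.0, 6.8]
opening: 19.5
```

Contact at the expected height. I'll release, retreat upwards and move aside.

Emit:
{"api": "jog_arm", "payload": {
  "moves": [-1,0,0,0,0,0,0,-1,0,0,0,0,0,0,-1,0,0,0,0,0,0,-1,0,0,0,0,0,0,-1,0,0,0,0,0,0,-1,-0.04,0,0,0,0,0,-1,-0.06,0,0,0,0,0,-1,0,-0.06,0,0,0,0,-1,0,-0.06,0,0,0,0,-1,0,-0.06,0,0,0,0,-1,0,-0.06,0,0,0,0,-1,0,-0.06,0,0,0,0]
}}

```text
time_s: 24.55
position: [424.4, -41.5, 248.3]
tcp_rot: [-2.222, 0.001, 2.22]
force: [1.3, 0.2, -0.0]
opening: 92.7
```

Emit:
{"api": "jog_arm", "payload": {
  "moves": [-1,0,-0.06,0,0,0,0,-1,0,-0.06,0,0,0,0,-1,0,-0.06,0,0,0,0,-1,0,-0.06,0,0,0,0,-1,0,0,0,0,0,0,-1,0,0,0,0,0,0]
}}

```text
time_s: 25.15
position: [424.7, 137.6, 248.0]
tcp_rot: [2.22, 0.002, -2.221]
force: [-0.0, -1.2, 0.3]
opening: 93.0
```

```bash
python3 look.py 170 pics/z.png; python3 -c "
from h import *
go(424.5,-268.1,180); print(observe()['dq'].round(3))
p=eyes.read_camera('top')[0]; cv2.imwrite('pics/full.png',cv2.cvtColor(p,4))"
```

```text
top (array([ 425.1, -267.1]), 28.5, array([ 425.3, -267.1]), np.float64(27.9), np.int64(519), 170.2)
scene (array([ 425.6, -267.2]), 29.9, array([ 425.1, -267.7]), np.float64(28.3), np.int64(260), 170.8)
pos [425.  136.2 248.1] t 25.25 op 92.6 F [ 0.1 -0.3  0.6]
tool shift mm [6.820e+01 4.043e+02 2.000e-01] share [9.090e-02 5.391e-01 2.000e-04]
[-0.02  -0.004  0.001  0.002 -0.     0.003]
```

View pics/z.png

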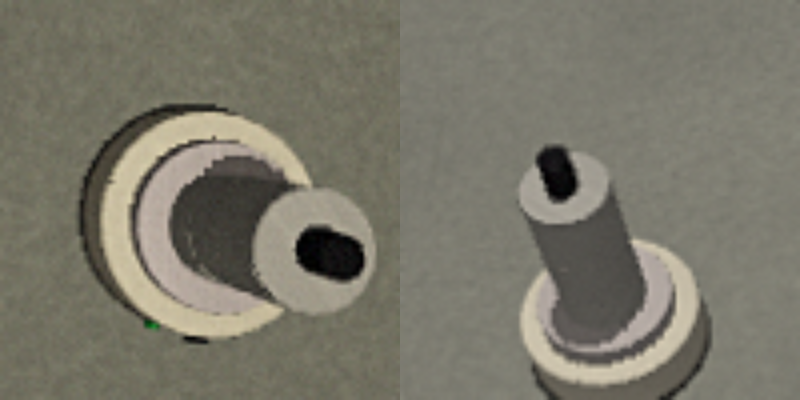

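View pics/full.png

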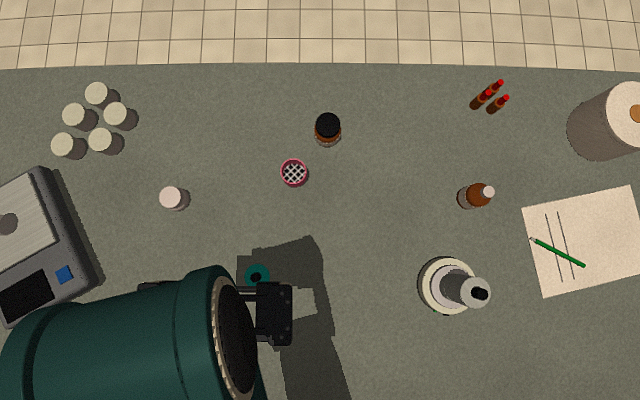

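The lid is seated: top-view crop (315,250), disc top at 170.2 mm against 170 expected, within 1 mm of the coarse sieve. The bottle (476,195), white jar (172,198), amber jar (327,128), pink sieve (293,172) and turquoise lid (257,275) have not moved.

```bash
python3 -c "
from workcell import finish_job; print(finish_job())"
```

```text
the job is handed in; nothing more can be done
None
```

The sieve tower is built on the shaker and the job was handed in at about 25 s of robot time. From the bottom up it is the pan in the socket, the fine sieve, the coarse sieve, then the steel lid with its knob up.

- **Heights:** after release, the rims measured about 82 mm for the pan (83 expected), 118.6 mm for the fine sieve (119) and 164.6 mm for the coarse sieve (165). The lid disc's top was at about 170.5 mm (170).
- **Centring:** each part measured within about 1 mm of the one below, and the tower looked straight in both views. The two cameras disagreed by 1–3 mm, about what the calibration allows.
- **Not cross-checked:** the arm blocked the top camera when I checked the pan, so the pan's height and centring come from the scene camera alone.
- **Bystanders and robot:** the bottle, both jars, the pink sieve and the turquoise lid stand where they started. The gripper is open and well clear of the tower. The highest contact force I read at the end of a move was about 8 N.

No check failed.

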